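# Turn the bead cup mouth-up and press it home in the stringing board

## Task

The octagonal wooden bead cup stands mouth-down on the bench: turn it mouth-up and set it foot-down in the round well of the stringing board. Press it down firmly until its foot is fully home on the well's floor, then let go, leaving it standing upright and at rest; do not shift the jar, the cork block, the mallet or the hand drill.

Things in the scene. Friction and masses are not known exactly. Their poses are not given: they have to be found in the camera images.
- cup: Loose pale beech cup: straight octagonal tube, closed at one end (the foot). 58 mm across flats (62.8 across corners), 96 mm long, walls 6 mm, foot 10 mm thick, about 0.16 kg. Starts mouth-down. Origin: centre of the mouth's rim plane; z runs from mouth to foot (up at the start). x, y are square to flats; a flat (24 mm wide) every 45 deg. Laid on a flat it does not roll.
- cup_mouth (a point): Centre of the cup's open mouth, in the rim plane.
- cup_foot (a point): Centre of the outside of the cup's closed foot, 96 mm from the mouth; axes as the cup's.
- board: Stringing board screwed to the bench (fixed): brown wooden slab 120 mm (x) by 170 mm (y), 24 mm thick, thin dark grooves near both ends, one round well in its middle, 67 mm in diameter, 14 mm deep, flat floor, 2 mm bevel round its edge. Origin: centre of its underside, z up.
- well_floor (a point): Centre of the well's flat floor, 10 mm above the bench; z up.
- well_mouth (a point): Centre of the well's mouth, level with the board's top face, 24 mm above the bench; z up.
- jar: Bystander: loose closed clear jar of orange beads with a steel lid, 72 mm in diameter, 111 mm tall, 0.4 kg. Origin: centre of its underside. It stands to one side of the board and the cup to the other; which is left and which is right varies.
- cork_block: Bystander: loose cork sanding block 65 mm (x) by 110 mm (y) by 40 mm high, beyond the board. Origin: centre of its underside.
- mallet: Bystander: loose pale wooden mallet lying down, head 110 mm long and 56 mm thick along its x, handle 170 mm along its +y. Origin: under the middle of the head, on the bench.
- drill: Bystander: loose steel hand drill with red handles lying down, 320 mm long along its y (handle to -y), crank and its red grip up to 85 mm high. Origin: on the bench, about under its middle.
There are look-alikes about, which are no part of the job. What is shaped like the cup but purple or red is not meant.

How it is judged (in metres and radians):
On the way:
1. the cup, mouth-up with its foot home in the well, is pressed down on the board with more than 5 N (z of cup_foot in the frame of well_floor below 0.003 m and horizontal distance between cup_foot and well_floor below 0.006 m and angle between cup's own z axis and vertical above 3.04 rad and contact force between cup and board above 5 N), for 0.05 s.
At the end, for the whole second after the job is handed in: The cup stands mouth-up in the well, its foot within 3 mm of the well's floor and within 6 mm of its centre, upright within 3.5 degrees, released and at rest (z of cup_foot in the frame of well_floor below 0.003 m and horizontal distance between cup_foot and well_floor below 0.006 m and angle between cup's own z axis and vertical above 3.08 rad and linear speed of cup below 0.01 m/s and angular speed of cup below 0.1 rad/s); the robot touches nothing.
It fails at once if the jar is shifted more than 20 mm (distance of jar from where it was at the start of the episode above 0.02 m).
It fails at once if the cork block is shifted more than 20 mm (distance of cork_block from where it was at the start of the episode above 0.02 m).
It fails at once if the mallet is shifted more than 20 mm (distance of mallet from where it was at the start of the episode above 0.02 m).
It fails at once if the hand drill is shifted more than 20 mm (distance of drill from where it was at the start of the episode above 0.02 m).
It also fails if it takes over 58 s, if anything falls off the work surface, if the arm or the gripper's body presses on something with over 40 N, if the wrist force passes 120 N, or if a joint passes its speed limit or range.

## Robot

A 6-joint arm with a two-finger parallel gripper is mounted at the origin on the work surface. World frame = base frame: x ahead of the robot, y to its left, z up, the work surface at z = 0. Lengths are in mm, angles in rad, forces in N, time in s.
With the tool pointing down it reaches from about 275 to 1000 mm from the base axis. Payload 8.4 kg.
Tool frame: the origin (TCP) lies at the very end of the fingers, on their centre line; the grasp point (between the pads) lies 19 mm behind it; z points along the fingers, y is the line along which they close (so a half turn about z gives the same grasp; the last joint's range is limited). The gripper opens to 85 mm and grips with 20 to 120 N. Pads are 22 mm wide; open, the fingers measure 114 mm over their backs; the gripper's body (76 mm by 85 mm) begins 54 mm behind the grasp point. The pads swing forward as they close: fully open they stand 13 mm farther back than shut.
Start: joints at [1.184, 0.353, 1.633, -0, 1.155, -0.002], TCP at [234.607, 579.299, 231.281] pointing down, gripper open.
Joint ranges: [-2.63, 2.63], [-0.92, 2.1], [0.06, 2.66], [-1.3, 4.44], [0, 2.69], [-3.02, 3.02]. Speed limits (rad/s): [2.22, 2.22, 2.79, 3.14, 3.14, 3.14].

## Interface

Orientations are given as [roll, pitch, yaw] about the fixed x, y, z axes, in that order (R = Rz(yaw) Ry(pitch) Rx(roll)).
In Python, from rig import telemetry, imaging, r gives the robot as it stands. The module is installed in compiled form; this text tells all that it offers.
- The arm moves only by the tool step_arm, never from a script. Its argument "moves" is a list of rows, each a list of 3 entries, a list of its own where there are three numbers: the turn, a rotation vector about the tool's x, y, z scaled (see below), then the shift along the tool's x, y, z scaled (see below), then the opening, from -1 (shut) to 1 (fully open). A call has 1 to 8 rows; each row is the pose to reach, as a shift and turn from the pose commanded when the call began, along the tool's axes at that moment; what a row does not reach only later rows make up. The controller multiplies each number of a shift by 200 mm and each number of a turn by 45 degrees. A row lasts 1/10 s, in which the tool goes at most 50 mm and 8.59 degrees, less where a joint would pass 70% of its speed; a pose out of reach is approached as far as the arm can. A call with a number of a shift or a turn outside -1 to 1 is refused whole. A call with a gripper value outside its range is refused whole. The fingers move at their own pace and stop on an object; "squeeze" is the grip in N (left out, the last holds). Time passes only in rows, so rows that repeat a pose let the fingers close. It gives the time, the measured TCP pose, the force, the opening and the grip force at its end, in the units of the state.
- telemetry.sense(): the state, without advancing time (a new reading comes with each control period).
- imaging.grab_frame(name): name is "scene" or "side" or "wrist"; returns the picture (420x560x3 uint8, red, green, blue); there is no depth.
- imaging.calibration(name): a dict with "fx", "fy", "cx", "cy" (pixels), "dist_coeffs" ([k1, k2, p1, p2, k3] as OpenCV has them; the pictures are not rectified), "cam_to_world" (4x4, takes a point from camera to world coordinates). Camera axes: x right, y up, looking along -z (the intrinsics and any distortion apply to the point x, -y, -z); pixel columns grow to the right and rows downward; lengths in mm; the calibration is good to about 2 mm. A picture is of the moment at which its call begins: read the wrist's pose just before it. calibration takes no time and is no camera call; for the wrist camera it gives the pose at the moment of the call.
- r.sign_off(): hands the job in; it is judged then, once.
Trained networks look in the newest picture that a camera, given by its name, has taken for a name from the list of things; names that differ only in an ending like _2 or _b are one class to them, and where a whole thing is asked for, a point or a joint stands for the part that bears it (a point fixed in the world has none). Each returns a list of dicts, best first, with "conf" (0 to 1); they miss things now and then, are a little off and sometimes report something else, mostly with a low value. They report only what shows in the picture. A call takes as long as a camera call. They do not tell look-alikes from the thing itself.
- imaging.recognise(camera, name): "extent" ([left, top, width, height] in pixels, round what is visible of it).
- imaging.mark_of(camera, name): "xy" ([column, row] in pixels: a listed point, or the origin of a listed thing).
The state is a dict: "clock": time; "qpos": joint angles; "qvel": joint speeds; "joint_efforts": joint torques, N m; "eef_pos": TCP position; "tcp_rot": TCP orientation; "contact_force": force on the tool from outside, world axes, zero at the start; "wrist_torque": the same for the moment, N m; "opening": opening from 0.0 (shut) to 1.0 (fully open); "grasp_force": force on a finger pad.
Only numpy, scipy, OpenCV 4.12 (cv2) and the standard library are available. Lean on these libraries where they do the work, as an engineer would, in place of code of your own. Each camera call takes 0.05 s, during which the arm holds its last target. There are 200 camera calls.

## Working session

There is one attempt and no reset: what is moved stays moved. The work goes in short steps, Python scripts to look and compute and a tool call to move; the robot and the scene stay as the last step left them, time stands still between calls to the robot, and variables do not carry over. Pictures are saved under pics/ and viewed, at most 11 in all, crops included, and the job is handed in when it is done.

Besides the shell and the picture viewer there is one more tool, called after ">>>" as name(argument=value, ...), one argument or row to a line, values as JSON. step_arm: Moves the arm, as the interface text tells. Its arguments: {"type":"object","properties":{"moves":{"type":"array"},"squeeze":{"type":"number"}},"required":["moves"]}

```bash
mkdir -p pics
cat > h.py <<'E'
import numpy as np, cv2
from rig import telemetry, imaging, r
def save(cam,fn):
    im=imaging.grab_frame(cam); cv2.imwrite('pics/'+fn,im[:,:,::-1]); return im
def ray(cam,px,C=None):
    C=C or imaging.calibration(cam)
    K=np.array([[C['fx'],0,C['cx']],[0,C['fy'],C['cy']],[0,0,1.]])
    u=cv2.undistortPoints(np.array([[px]],float),K,np.array(C['dist_coeffs'],float))[0,0]
    T=np.array(C['cam_to_world']); d=T[:3,:3]@np.array([u[0],-u[1],-1]); return T[:3,3],d/np.linalg.norm(d)
def atz(cam,px,z,C=None):
    o,d=ray(cam,px,C); return o+d*(z-o[2])/d[2]
def tri(rays):
    A=sum(np.eye(3)-np.outer(d,d) for o,d in rays); b=sum((np.eye(3)-np.outer(d,d))@o for o,d in rays)
    p=np.linalg.solve(A,b); return p,[float(np.linalg.norm(np.cross(p-o,d))) for o,d in rays]
def proj(cam,P,C=None):
    C=C or imaging.calibration(cam); T=np.linalg.inv(np.array(C['cam_to_world']))
    p=(T[:3,:3]@np.array(P,float).reshape(-1,3).T).T+T[:3,3]; p=p*[1,-1,-1]
    K=np.array([[C['fx'],0,C['cx']],[0,C['fy'],C['cy']],[0,0,1.]])
    return cv2.projectPoints(p,np.zeros(3),np.zeros(3),K,np.array(C['dist_coeffs'],float))[0][:,0]
E
python3 - <<'E'
from h import *
np.set_printoptions(precision=1,suppress=True)
s=telemetry.sense();print(s['clock'],s['eef_pos'],s['tcp_rot'])
a=save('scene','sc.png');b=save('side','si.png')
cv2.imwrite('pics/both.png',cv2.resize(np.vstack([a,b])[:,:,::-1],(400,600)) if 0 else np.hstack([cv2.resize(a,(400,300)),cv2.resize(b,(400,300))])[:,:,::-1])
for c in('scene','side'):
    C=imaging.calibration(c);print(c,np.array(C['cam_to_world'])[:3,3])
    for n in('cup_mouth','cup_foot','well_floor','well_mouth','jar','cork_block','mallet','drill'):
        print(n,[(np.array(m['xy']),round(m['conf'],2)) for m in imaging.mark_of(c,n)[:4]])
    print('cup',[(np.array(m['extent']),round(m['conf'],2)) for m in imaging.recognise(c,'cup')])
E
```

```text
0.0 [234.4 578.8 230.5] [-3.1  0.   2.8]
scene [1265.8  -81.5 1222.4]
cup_mouth [(array([190.5, 207.8]), 0.84), (array([132. , 236.3]), 0.79), (array([186.1, 167.7]), 0.77), (array([183.6, 190.7]), 0.18)]
cup_foot [(array([182. , 189.1]), 0.64), (array([183.6, 145.5]), 0.63)]
well_floor [(array([304.1, 223.3]), 0.63)]
well_mouth [(array([308.3, 226.7]), 0.79)]
jar [(array([380.3, 219.1]), 0.6), (array([285.4, 306. ]), 0.33)]
cork_block [(array([190.5, 213. ]), 0.63)]
mallet [(array([161.4, 278. ]), 0.6)]
drill [(array([435.5, 263.7]), 0.92)]
cup [(array([173.8, 184.6,  26.5,  34.2]), 0.94), (array([115.8, 207.3,  28. ,  42.9]), 0.62), (array([172.6, 141.5,  22.2,  37.3]), 0.6)]
side [ -246.8 -1097.1  1109.5]
cup_mouth [(array([273.8, 327. ]), 0.83), (array([314. , 296.6]), 0.79), (array([269.8, 220.1]), 0.75), (array([370. , 314.5]), 0.6)]
cup_foot [(array([269.3, 306.4]), 0.73), (array([313.9, 271.9]), 0.69), (array([375.7, 290.8]), 0.69)]
well_floor [(array([271.9, 223.3]), 0.66)]
well_mouth [(array([269.8, 221.7]), 0.85)]
jar [(array([247.3, 170.5]), 0.7), (array([232.4, 196. ]), 0.61)]
cork_block [(array([334.7, 208.9]), 0.6), (array([317.5, 271.9]), 0.37)]
mallet [(array([385.3, 276.5]), 0.66)]
drill [(array([246.4, 169. ]), 0.95)]
cup [(array([304. , 266.4,  26.1,  37.3]), 0.94), (array([254.9, 294.7,  29.2,  39. ]), 0.87), (array([361.5, 284.5,  24.4,  41.3]), 0.79)]
```

View pics/sc.png

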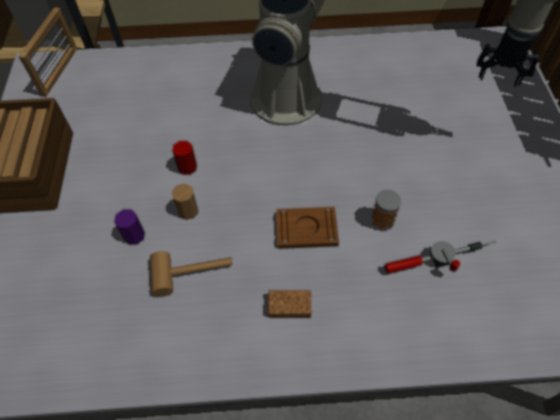

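View pics/si.png

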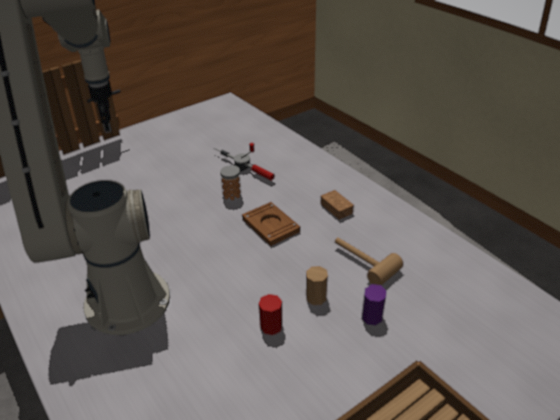

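The scene picture shows three cup-shaped things: red at (185,158), beech at (185,200) and purple at (130,227). In the side picture they are at (270,315), (316,286) and (374,305). The pale beech one fits the description, because red and purple are excluded. The board's well is at (307,226) in the scene picture and (270,221) in the side picture. I'll confirm the cup in a crop and triangulate.

Run:
```python
from h import *
np.set_printoptions(precision=1,suppress=True)
for n,a,b in [('foot',(182,189.1),(313.9,271.9)),('mouth',(190.5,207.8),(314,296.6)),('wellm',(308.3,226.7),(269.8,221.7)),('wellf',(304.1,223.3),(271.9,223.3)),('redmouth',(186.1,167.7),(273.8,327)),('mallet',(161.4,278),(385.3,276.5)),('cork',(287,312),(334.7,208.9)),('jar',(380.3,219.1),(232.4,196))]:
    print(n,*tri([ray('scene',a),ray('side',b)]))
a=cv2.imread('pics/sc.png')[130:255,100:260];b=cv2.imread('pics/si.png')[250:345,240:400]
cv2.imwrite('pics/crop.png',np.vstack([cv2.resize(a,None,fx=3,fy=3,interpolation=2),cv2.resize(b,None,fx=3,fy=3,interpolation=2)])[:600] if 0 else np.hstack([cv2.resize(a,(400,312),interpolation=2),cv2.resize(b,(400,312),interpolation=2)]))
```

```text
foot [ 432.7 -315.6  101.1] [1.0537296387653972, 1.0537296387653707]
mouth [ 433.3 -312.     2.7] [3.7409285625470936, 3.740928562547165]
wellm [528.4  28.3  11.9] [1.3067773412397823, 1.3067773412396153]
wellf [523.1  14.1  18.8] [4.769624663597405, 4.769624663597331]
redmouth [ 278.9 -330.4   -0.3] [3.0398202170597575, 3.0398202170597837]
mallet [ 653.3 -381.5    0.9] [0.8938216027382576, 0.8938216027382567]
cork [764.9 -42.6  -8.6] [8.56201367178139, 8.562013671781537]
jar [514.4 237.5   4.4] [2.061216935426623, 2.0612169354268053]
```

View pics/crop.png

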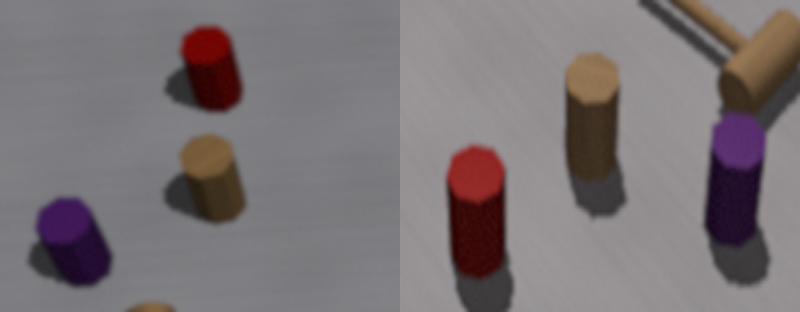

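The crop shows the beech cup, mouth-down with its closed octagonal foot up, at (208,155) left and (592,75) right. Red and purple stand apart from it, so the target is confirmed at about (433, -314). Next I'll move over the well and then the cup for wrist views.

```bash
cat >> h.py <<'E'
from scipy.spatial.transform import Rotation as Ro
def cur():
    s=telemetry.sense(); return np.array(s['eef_pos']),Ro.from_euler('xyz',s['tcp_rot']).as_matrix(),s
def frame(az,inc):
    """tool z at angle inc from up, toward azimuth az (deg); y horizontal, = z-up x outward"""
    a=np.radians(az);i=np.radians(inc);out=np.array([np.cos(a),np.sin(a),0]);up=np.array([0,0,1.])
    z=np.sin(i)*out+np.cos(i)*up; y=np.cross(up,out); return np.stack([np.cross(y,z),y,z],1)
def mv(p,R=None,p0=None,R0=None):
    a,b,_=cur(); p0=a if p0 is None else p0; R0=b if R0 is None else R0; R=R0 if R is None else R
    t=Ro.from_matrix(R0.T@R).as_rotvec()/np.radians(45); s=R0.T@(np.array(p)-p0)/200
    print('turn',t.round(3),'shift',s.round(3))
E
python3 - <<'E'
from h import *
p,R,s=cur();print(s['tcp_rot'],R.round(2),s['opening'])
for az in(68,0,-36):
  mv([480,-10,330],frame(az,180)); mv([480,-10,330],frame(az,180)@np.diag([-1,-1,1]))
C=imaging.calibration('wrist');T=np.array(C['cam_to_world']);print((R.T@(T[:3,3]-p)).round(1),(R.T@T[:3,:3]).round(2),C['fx'])
E
```

```text
[ 3.14157497e+00 -2.54804373e-05  2.75681854e+00] [[-0.93  0.38 -0.  ]
 [ 0.38  0.93  0.  ]
 [ 0.    0.   -1.  ]] 1.0033494878724738
turn [ 0.    -0.    -2.001] shift [-2.243 -2.271 -0.494]
turn [-0.    -0.     1.999] shift [-2.243 -2.271 -0.494]
turn [ 0.   -0.   -0.49] shift [-2.243 -2.271 -0.494]
turn [-0.   -0.    3.51] shift [-2.243 -2.271 -0.494]
turn [ 0.   -0.    0.31] shift [-2.243 -2.271 -0.494]
turn [ 0.    0.   -3.69] shift [-2.243 -2.271 -0.494]
[  78.3   -0.3 -142.6] [[ 0.    0.95  0.31]
 [ 1.   -0.   -0.  ]
 [-0.    0.31 -0.95]] 377.6784078221032
```

>>> step_arm(
  moves=[
    [[0,0,0],[-0.7,-0.72,-0.5],1],
    [[0,0,0],[-0.7,-0.72,-0.5],1],
    [[0,0,0],[-0.7,-0.72,-0.5],1],
    [[0,0,0],[-0.7,-0.72,-0.5],1],
    [[0,0,0],[-0.7,-0.72,-0.5],1],
    [[0,0,0],[-0.7,-0.72,-0.5],1],
  ],
)

```text
clock: 1.6
eef_pos: [311.7, 391.7, 333.4]
tcp_rot: [3.139, 0.002, 2.754]
contact_force: [-0.1, 0.9, -0.3]
opening: 1.002
grasp_force: 0.0
```

>>> step_arm(
  moves=[
    [[0,0,0],[-0.7,-0.72,0],1],
    [[0,0,0],[-0.7,-0.72,0],1],
    [[0,0,0],[-0.7,-0.72,0],1],
    [[0,0,0],[-0.7,-0.72,0],1],
    [[0,0,0],[-0.7,-0.72,0],1],
    [[0,0,0],[-0.7,-0.72,0],1],
  ],
)

```text
clock: 2.2
eef_pos: [386.4, 207.1, 330.9]
tcp_rot: [3.141, -0.001, 2.754]
contact_force: [-0.6, 0.5, -0.2]
opening: 1.003
grasp_force: 0.0
```

>>> step_arm(
  moves=[
    [[0,0,-0.49],[-0.65,-0.72,0],1],
    [[0,0,-0.49],[-0.65,-0.72,0],1],
    [[0,0,-0.49],[-0.65,-0.72,0],1],
    [[0,0,-0.49],[-0.65,-0.72,0],1],
    [[0,0,-0.49],[-0.65,-0.72,0],1],
    [[0,0,-0.49],[-0.65,-0.72,0],1],
    [[0,0,-0.49],[-0.65,-0.72,0],1],
  ],
)

```text
clock: 2.9
eef_pos: [452.5, 26.6, 330.9]
tcp_rot: [3.141, -0.001, -3.141]
contact_force: [-0.1, 0.1, -1.6]
opening: 0.999
grasp_force: 0.0
```

Run:
```python
from h import *
np.set_printoptions(precision=1,suppress=True)
p,R,s=cur();print(p,s['tcp_rot'],s['qpos'],s['clock'])
C=imaging.calibration('wrist'); save('wrist','w1.png')
import pickle; pickle.dump(C,open('C1.pkl','wb'))
for n,z in(('well_floor',10),('well_mouth',24),('cup_foot',96),('jar',0),('cork_block',0)):
    print(n,[(m['xy'],round(m['conf'],2),atz('wrist',m['xy'],z,C)) for m in imaging.mark_of('wrist',n)[:2]])
mv([385,-285,330],frame(-29,180))
```

```text
[452.5  26.6 330.9] [ 3.1 -0.  -3.1] [ 0.1 -0.   1.9  0.   1.3 -1.5] 2.9
well_floor [([274.9, 211.3], 0.58, array([528.6,  23.7,  10. ]))]
well_mouth [([270.9, 213.3], 0.92, array([526.6,  18.8,  24. ]))]
cup_foot []
jar [([440.2, 200.9], 0.6, array([517.3, 241.4,   0. ]))]
cork_block [([227.1, 354.5], 0.67, array([760.5, -48.8,   0. ]))]
turn [0.  0.  0.6] shift [ 0.3 -1.6  0. ]
```

View pics/w1.png

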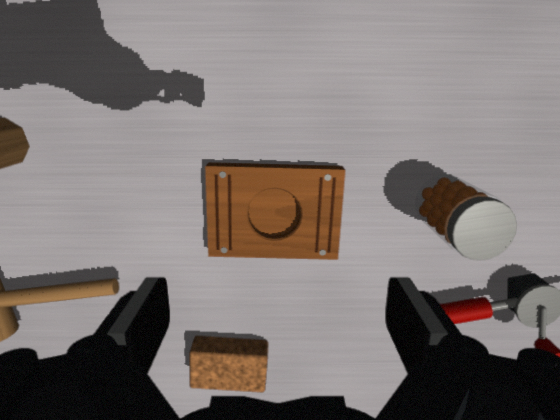

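The wrist picture shows the board at (207..343, 165..258) with the well's rim centred near (274,212). The jar is at (470,220), the cork at (229,363) and the mallet handle at (60,293). Next is a second view on the way to the cup.

>>> step_arm(
  moves=[
    [[0,0,0],[0.17,-0.78,0],1],
    [[0,0,0],[0.17,-0.78,0],1],
    [[0,0,0],[0.17,-0.78,0],1],
    [[0,0,0],[0.17,-0.78,0],1],
    [[0,0,0],[0.17,-0.78,0],1],
    [[0,0,0],[0.17,-0.78,0],1],
  ],
)

```text
clock: 3.8
eef_pos: [418.7, -130.1, 331.3]
tcp_rot: [3.141, 0.0, 3.141]
contact_force: [0.6, 0.6, 0.6]
opening: 0.998
grasp_force: 0.0
```

Run:
```python
from h import *
np.set_printoptions(precision=1,suppress=True)
import pickle
p,R,s=cur();print(p,s['clock'])
C1=pickle.load(open('C1.pkl','rb'));C=imaging.calibration('wrist'); save('wrist','w2.png');pickle.dump(C,open('C2.pkl','wb'))
a=[(270.9,213.3),(274.9,211.3)]
for n,z,q in(('well_mouth',24,a[0]),('well_floor',10,a[1])):
    m=imaging.mark_of('wrist',n)
    if m: print(n,m[0]['xy'],m[0]['conf'],atz('wrist',m[0]['xy'],z,C),tri([ray('wrist',q,C1),ray('wrist',m[0]['xy'],C)]))
for n in('cup_foot','cup_mouth'):
    print(n,[(m['xy'],round(m['conf'],2),atz('wrist',m['xy'],96 if 'f' in n else 0,C)) for m in imaging.mark_of('wrist',n)])
# board top face: segment brown
for f,c in(('w1',C1),('w2',C)):
    im=cv2.imread(f'pics/{f}.png');h=cv2.cvtColor(im,cv2.COLOR_BGR2HSV)
    m=cv2.inRange(h,(5,120,75),(18,255,255));m=cv2.morphologyEx(m,cv2.MORPH_CLOSE,np.ones((9,9)))
    n,l,st,ce=cv2.connectedComponentsWithStats(m)
    for i in range(1,n):
        if st[i,4]>4000:
            cn=max(cv2.findContours((l==i).astype(np.uint8),0,1)[0],key=cv2.contourArea)
            w=np.array([atz('wrist',q,24,c)[:2] for q in cn[:,0].astype(float)],np.float32)
            print(f,st[i],cv2.minAreaRect(w))
```

```text
[ 418.7 -130.1  331.3] 3.8
well_mouth [392.8, 240.6] 0.65 [530.6  19.3  24. ] (array([527.4,  18.4,  27.1]), [1.794458649534453, 1.794458649534394])
well_floor [389.9, 236.0] 0.76 [529.9  19.4  10. ] (array([533.7,  23.5,  -2.1]), [1.0677210682300649, 1.0677210682299452])
cup_foot [([64.5, 14.7], 0.62, array([ 277. , -324.9,   96. ])), ([96.7, 188.6], 0.57, array([ 441.7, -318.1,   96. ]))]
cup_mouth [([108.0, 25.1], 0.96, array([ 272.5, -325.1,    0. ])), ([129.7, 169.3], 0.88, array([ 441.9, -319.2,    0. ])), ([390.6, 235.5], 0.74, array([533.3,  23.5,   0. ])), ([28.5, 221.8], 0.66, array([ 513.7, -466. ,    0. ]))]
w1 [  205   166   140    93 12098] ((527.3646850585938, 22.037513732910156), (169.15481567382812, 119.49430084228516), 88.53839111328125)
w2 [  327   192   141    89 11157] ((527.3190307617188, 21.827545166015625), (169.96298217773438, 119.45379638671875), 88.4275131225586)
```

>>> step_arm(
  moves=[
    [[0,0,0.64],[0.17,-0.78,0],1],
    [[0,0,0.64],[0.17,-0.78,0],1],
    [[0,0,0.64],[0.17,-0.78,0],1],
    [[0,0,0.64],[0.17,-0.78,0],1],
    [[0,0,0.64],[0.17,-0.78,0],1],
    [[0,0,0.64],[0.17,-0.78,0],1],
    [[0,0,0.64],[0.17,-0.78,0],1],
  ],
)

```text
clock: 4.75
eef_pos: [384.9, -285.8, 331.3]
tcp_rot: [3.141, -0.0, 2.642]
contact_force: [-0.2, -0.9, 0.9]
opening: 0.998
grasp_force: 0.0
```

Run:
```python
from h import *
np.set_printoptions(precision=1,suppress=True)
import pickle
p,R,s=cur();print(p,s['qpos'],s['clock'])
C=imaging.calibration('wrist'); save('wrist','w3.png');pickle.dump(C,open('C3.pkl','wb'))
for n in('cup_foot','cup_mouth','well_mouth'):
    print(n,[(m['xy'],round(m['conf'],2),atz('wrist',m['xy'],dict(f=96,m=0)[n[4]] if n[0]=='c' else 24,C)) for m in imaging.mark_of('wrist',n)])
```

```text
[ 384.9 -285.8  331.3] [-0.6  0.   1.8  0.   1.3 -1.7] 4.75
cup_foot [([196.6, 328.5], 0.88, array([ 509.3, -461.7,   96. ])), ([184.2, 89.7], 0.81, array([ 276.4, -328.2,   96. ])), ([273.6, 199.3], 0.66, array([ 413.6, -305.7,   96. ])), ([274.5, 224.8], 0.62, array([ 438.9, -318.5,   96. ])), ([543.6, 299.8], 0.47, array([670.3, -89. ,  96. ]))]
cup_mouth [([208.4, 292.7], 0.97, array([ 515.6, -468.7,    0. ])), ([274.7, 226.7], 0.68, array([ 472.7, -337.4,    0. ])), ([273.5, 201.3], 0.67, array([ 440.7, -321.6,    0. ])), ([546.8, 135.1], 0.27, array([529. ,  22.6,  -0. ]))]
well_mouth []
```

View pics/w3.png

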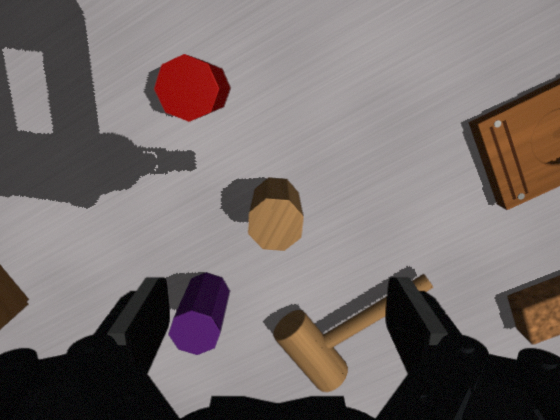

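The picture shows the beech foot face at about (275,220), red at (187,87), purple at (198,315), and the mallet head at (312,350) with its handle running to (425,282). Next I need the octagon's yaw.

Run:
```python
from h import *
import pickle
C=pickle.load(open('C3.pkl','rb'))
im=cv2.imread('pics/w3.png');h=cv2.cvtColor(im,cv2.COLOR_BGR2HSV)
roi=h[150:270,225:330]
# split bright face from darker side walls
tan=cv2.inRange(roi,(8,90,40),(22,255,255))
v=roi[:,:,2][tan>0].reshape(-1,1);t,_=cv2.threshold(v,0,255,cv2.THRESH_OTSU);print('otsu',t)
m=tan&cv2.inRange(roi,(8,90,int(t)),(22,255,255));m=cv2.morphologyEx(m,cv2.MORPH_OPEN,np.ones((3,3)))
cn=max(cv2.findContours(m,0,1)[0],key=cv2.contourArea)[:,0]+[225,150]
print('box',cn.min(0),cn.max(0))
w=np.array([atz('wrist',q,96,C)[:2] for q in cn.astype(float)],np.float32)
hull=cv2.convexHull(w)[:,0]
from scipy.optimize import least_squares
def sd(pr,P):
    a=pr[2]+np.arange(8)*np.pi/4; return ((P-pr[:2])@np.stack([np.cos(a),np.sin(a)])).max(1)-pr[3]
best=min((least_squares(lambda q:sd(q,w),[*w.mean(0),np.radians(a0),28.5],loss='soft_l1') for a0 in range(0,45,8)),key=lambda q:q.cost)
print(best.x[:2],np.degrees(best.x[2])%45,'apothem',best.x[3],best.cost,len(w))
# handle of the mallet nearest
for q in((430,275),(295,315),(320,385)):print(q,atz('wrist',q,28,C).round())
```

```text
otsu 109.0
box [248 199] [302 249]
[ 438.93226744 -317.65118674] 12.142424492595266 apothem 28.239642823788632 10.835412876399335 150
(430, 275) [ 622. -184.   28.]
(295, 315) [ 590. -370.   28.]
(320, 385) [ 714. -393.   28.]
```

```bash
cat >> h.py <<'E'
def tcp(c,az,inc,d=12): return np.array(c,float)+d*frame(az,inc)[:,2]
E
python3 - <<'E'
from h import *
p=tcp([439,-317.7,48],-32.9,135,-88);print(p);mv(p,frame(-32.9,135))
E
```

```text
[ 386.75432081 -283.90075435  110.22539674]
turn [ 0.037 -0.999  0.089] shift [-0.003  0.015  1.106]
```

>>> step_arm(
  moves=[
    [[0.037,-0.999,0.089],[0,0.015,0.8],1],
    [[0.037,-0.999,0.089],[0,0.015,0.8],1],
    [[0.037,-0.999,0.089],[0,0.015,0.8],1],
    [[0.037,-0.999,0.089],[0,0.015,0.8],1],
    [[0.037,-0.999,0.089],[0,0.015,0.8],1],
    [[0.037,-0.999,0.089],[0,0.015,0.8],1],
    [[0.037,-0.999,0.089],[0,0.015,0.8],1],
    [[0.037,-0.999,0.089],[0,0.015,0.8],1],
  ],
)

```text
clock: 5.75
eef_pos: [400.1, -274.1, 192.4]
tcp_rot: [3.104, 0.682, 2.581]
contact_force: [1.7, 0.2, 0.5]
opening: 0.997
grasp_force: 0.0
```

Run:
```python
from h import *
p,R,s=cur();print(p,s['qpos'])
mv(tcp([439,-317.7,48],-32.9,135,-88),frame(-32.9,135));mv(tcp([439,-317.7,48],-32.9,135),frame(-32.9,135))
C=imaging.calibration('wrist');save('wrist','w4.png')
for n in('cup_foot',):print([(m['xy'],round(m['conf'],2),atz('wrist',m['xy'],96,C).round(1)) for m in imaging.mark_of('wrist',n)])
```

```text
[ 400.1426791  -274.06067647  192.37862077] [-0.68542851 -0.03662615  2.43493061  1.03848119  0.13461257 -2.70295671]
turn [ 0.059 -0.132  0.011] shift [ 0.283 -0.088  0.296]
turn [ 0.059 -0.132  0.011] shift [ 0.231 -0.112  0.793]
[([244.9, 179.6], 0.93, array([ 438.2, -319.2,   96. ])), ([168.2, 265.8], 0.55, array([ 512.2, -462.7,   96. ]))]
```

View pics/w4.png

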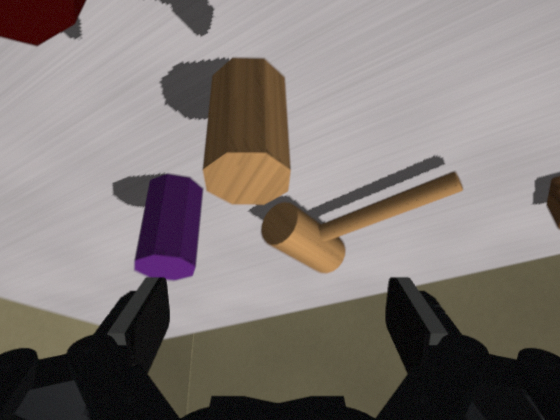

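The wrist picture shows the beech cup's foot at (247,178), centred between the fingers and matching the measured position. Because the wrist is close to singular at 135°, I'll use a steeper tilt of 150°.

Run:
```python
from h import *
F=frame(-32.9,150);mv(tcp([439,-318,48],-32.9,150,-88),F);mv(tcp([439,-318,48],-32.9,150),F)
```

```text
turn [0.059 0.202 0.016] shift [ 0.165 -0.094  0.303]
turn [0.059 0.202 0.016] shift [ 0.244 -0.116  0.796]
```

>>> step_arm(
  moves=[
    [[0.059,0.202,0.016],[0.165,-0.094,0.1],1],
    [[0.059,0.202,0.016],[0.165,-0.094,0.1],1],
    [[0.059,0.202,0.016],[0.165,-0.094,0.3],1],
    [[0.059,0.202,0.016],[0.165,-0.094,0.3],1],
    [[0.059,0.202,0.016],[0.165,-0.094,0.3],1],
  ],
)

```text
clock: 6.35
eef_pos: [401.9, -294.3, 122.8]
tcp_rot: [-3.14, 0.518, 2.571]
contact_force: [0.0, -0.6, 0.3]
opening: 0.998
grasp_force: 0.0
```

Run:
```python
from h import *
F=frame(-32.9,150);p,R,s=cur();print(p,s['qpos']);mv(tcp([439,-318,48],-32.9,150,-88),F);mv(tcp([439,-318,48],-32.9,150),F)
```

```text
[ 401.94195351 -294.31567226  122.78696325] [-0.66638987  0.15340422  2.36248868  0.39559058  0.11849573 -2.0471223 ]
turn [-0.    -0.007  0.004] shift [-0.003  0.001 -0.006]
turn [-0.    -0.007  0.004] shift [-0.006  0.001  0.494]
```

>>> step_arm(
  moves=[
    [[0,-0.007,0.004],[-0.003,0,0.15],1],
    [[0,-0.007,0.004],[-0.004,0,0.3],1],
    [[0,-0.007,0.004],[-0.006,0,0.43],1],
    [[0,-0.007,0.004],[-0.006,0,0.494],1],
    [[0,-0.007,0.004],[-0.006,0,0.494],1],
  ],
)

```text
clock: 6.85
eef_pos: [452.4, -326.1, 61.0]
tcp_rot: [3.14, 0.499, 2.557]
contact_force: [0.2, -0.7, 1.0]
opening: 1.005
grasp_force: 0.0
```

>>> step_arm(
  moves=[
    [[0,0,0],[0,0,0],-1],
    [[0,0,0],[0,0,0],-1],
    [[0,0,0],[0,0,0],-1],
    [[0,0,0],[0,0,0],-1],
    [[0,0,0],[0,0,0],-1],
    [[0,0,0],[0,0,0],-1],
    [[0,0,0],[0,0,0],-1],
    [[0,0,0],[0,0,0],-1],
  ],
  squeeze=60,
)

```text
clock: 7.65
eef_pos: [451.1, -325.3, 60.5]
tcp_rot: [-3.137, 0.497, 2.568]
contact_force: [-3.4, 2.2, 11.7]
opening: 0.667
grasp_force: 64.3
```

Run:
```python
from h import *
p,R,s=cur();print(p,s['qpos'],s['opening'],s['grasp_force'],tcp([439,-318,48],-32.9,150))
az=-22;c=np.array([485,-195,48])
F1=frame(-32.9,195);mv(tcp([439,-318,150],-32.9,150),frame(-32.9,150));mv(tcp([439,-318,150],-32.9,195),F1)
mv(tcp([485,-195,100],az,240),frame(az,240),tcp([439,-318,150],-32.9,195),F1)
```

```text
[ 451.06841958 -325.26307677   60.53591661] [-0.64622105  0.37187402  2.26783326  1.38274677  0.03102417 -3.01752567] 0.6672670056715572 64.26709867744648 [ 444.03771919 -321.2590467    37.60769515]
turn [-0.005 -0.034  0.001] shift [-0.153 -0.004 -0.367]
turn [-0.005  0.966 -0.001] shift [-0.11  -0.004 -0.383]
turn [ 0.151  0.997 -0.197] shift [0.113 0.631 0.26 ]
```

The arm stalled at a wrist singularity (q5≈0, q6 at its limit) and gripped too high. I'll release, back off, and tilt sideways instead, with the closing axis radial. That stays well clear of the singularity.

>>> step_arm(
  moves=[
    [[0,0,0],[0,0,0],1],
    [[0,0,0],[0,0,0],1],
    [[0,0,0],[0,0,0],1],
    [[0,0,0],[0,0,0],1],
    [[0,0,0],[0,0,0],1],
  ],
)

```text
clock: 8.15
eef_pos: [450.9, -325.3, 58.5]
tcp_rot: [-3.138, 0.494, 2.565]
contact_force: [0.2, 0.8, -0.3]
opening: 1.001
grasp_force: 0.0
```

>>> step_arm(
  moves=[
    [[0,0,0],[0,0,-0.2],1],
    [[0,0,0],[0,0,-0.4],1],
    [[0,0,0],[0,0,-0.6],1],
    [[0,0.5,0],[0,0,-0.8],1],
    [[0,0.6,0],[0,0,-0.9],1],
    [[0,0.6,0],[0,0,-0.9],1],
    [[0,0.6,0],[0,0,-0.9],1],
  ],
)

```text
clock: 8.85
eef_pos: [397.1, -279.0, 193.5]
tcp_rot: [3.112, 0.149, 2.575]
contact_force: [2.7, 0.1, -1.1]
opening: 0.999
grasp_force: 0.0
```

Run:
```python
from h import *
p,R,s=cur();print(p,s['qpos'],s['tcp_rot'],s['clock'])
mv([439,-300,230],frame(-122.9,180))
C=imaging.calibration('wrist');save('wrist','w5.png')
print([(m['xy'],round(m['conf'],2),atz('wrist',m['xy'],96,C).round(1)) for m in imaging.mark_of('wrist','cup_foot')])
```

```text
[ 397.10287122 -279.0156625   193.50058316] [-0.64466825  0.1054128   2.06347692  0.05596389  0.82769025 -1.68590402] [3.11183796 0.14853381 2.5749418 ] 8.85
turn [0.179 0.118 2.008] shift [-0.258  0.028 -0.145]
[([165.9, 392.0], 0.95, array([ 511.1, -463.9,   96. ])), ([259.1, 260.3], 0.72, array([ 439.4, -317.8,   96. ])), ([261.4, 202.8], 0.35, array([ 401.9, -291.2,   96. ]))]
```

>>> step_arm(
  moves=[
    [[0.09,0.06,0.99],[-0.13,0.014,-0.12],1],
    [[0.09,0.06,0.99],[-0.13,0.014,-0.12],1],
    [[0.09,0.06,0.99],[-0.13,0.014,-0.12],1],
    [[0.09,0.06,0.99],[-0.13,0.014,-0.12],1],
    [[0.09,0.06,0.99],[-0.13,0.014,-0.12],1],
    [[0.09,0.06,0.99],[-0.13,0.014,-0.12],1],
  ],
)

```text
clock: 9.55
eef_pos: [419.1, -288.8, 219.0]
tcp_rot: [3.09, 0.069, 1.792]
contact_force: [0.2, -0.1, 0.1]
opening: 1.001
grasp_force: 0.0
```

Run:
```python
from h import *
a=-122.9;c=[439,-318,48];p,R,s=cur();print(p,s['qpos']);mv([439,-318,230],frame(a,180))
q=tcp(c,a,135,-88);print(q);mv(q,frame(a,135),np.array([439,-318,230]),frame(a,180))
```

```text
[ 419.13925104 -288.80626464  218.95562749] [-0.59977256  0.14066872  1.94943883 -0.01175547  0.96605123 -0.81618528]
turn [0.097 0.058 1.014] shift [-0.168  0.067 -0.04 ]
[ 472.79924565 -265.75432081  110.22539674]
turn [ 0. -1. -0.] shift [ 0.311 -0.     0.599]
```

>>> step_arm(
  moves=[
    [[0.095,0.057,1.0],[-0.13,0.2,-0.05],1],
    [[0.095,0.057,1.0],[-0.13,0.2,-0.05],1],
    [[0.095,0.057,1.0],[-0.13,0.2,-0.05],1],
    [[0.095,0.057,1.0],[-0.13,0.2,-0.05],1],
    [[0.095,0.057,1.0],[-0.13,0.2,-0.05],1],
    [[0.095,0.057,1.0],[-0.13,0.2,-0.05],1],
  ],
)

```text
clock: 10.15
eef_pos: [463.2, -304.6, 232.5]
tcp_rot: [3.141, 0.0, 1.007]
contact_force: [-0.3, 0.0, 0.2]
opening: 1.003
grasp_force: 0.0
```

Run:
```python
from h import *
a=-122.9;c=[439,-318,48];p,R,s=cur();print(p,s['qpos'])
q=tcp(c,a,135,-88);mv(q,frame(a,135))
```

```text
[ 463.15824102 -304.572322    232.45284267] [-5.84258798e-01  2.41988979e-01  1.78529077e+00 -2.62774436e-04
  1.11346934e+00 -2.06968283e-02]
turn [ 0.006 -1.     0.013] shift [ 0.19  -0.063  0.611]
```

>>> step_arm(
  moves=[
    [[0.005,-1,0.013],[0.19,-0.063,0.1],1],
    [[0.005,-1,0.013],[0.19,-0.063,0.2],1],
    [[0.005,-1,0.013],[0.19,-0.063,0.3],1],
    [[0.005,-1,0.013],[0.19,-0.063,0.4],1],
    [[0.005,-1,0.013],[0.19,-0.063,0.5],1],
    [[0.005,-1,0.013],[0.19,-0.063,0.611],1],
    [[0.005,-1,0.013],[0.19,-0.063,0.611],1],
    [[0.005,-1,0.013],[0.19,-0.063,0.611],1],
  ],
)

```text
clock: 10.95
eef_pos: [472.0, -265.6, 110.6]
tcp_rot: [-3.14, 0.785, 1.004]
contact_force: [0.6, 0.2, 0.7]
opening: 0.997
grasp_force: 0.0
```

Run:
```python
from h import *
a=-122.9;c=[439,-318,48];p,R,s=cur();print(p,s['qpos'],s['clock'])
mv(tcp(c,a,135,-88),frame(a,135));mv(tcp(c,a,135),frame(a,135))
```

```text
[ 472.00036515 -265.63122003  110.61975097] [-0.10425237  0.60281535  1.81459128 -0.73007935  1.24551177  0.89409991] 10.95
turn [ 0.004 -0.     0.006] shift [0.003 0.004 0.   ]
turn [ 0.004 -0.     0.006] shift [0.003 0.002 0.5  ]
```

>>> step_arm(
  moves=[
    [[0.004,0,0.006],[0.003,0.002,0.2],1],
    [[0.004,0,0.006],[0.003,0.002,0.4],1],
    [[0.004,0,0.006],[0.003,0.002,0.5],1],
    [[0.004,0,0.006],[0.003,0.002,0.5],1],
  ],
)

```text
clock: 11.35
eef_pos: [432.9, -327.2, 40.7]
tcp_rot: [3.139, 0.785, 0.991]
contact_force: [-0.2, -0.4, 0.8]
opening: 0.999
grasp_force: 0.0
```

>>> step_arm(
  moves=[
    [[0,0,0],[0,0,0],-1],
    [[0,0,0],[0,0,0],-1],
    [[0,0,0],[0,0,0],-1],
    [[0,0,0],[0,0,0],-1],
    [[0,0,0],[0,0,0],-1],
    [[0,0,0],[0,0,0],-1],
    [[0,0,0],[0,0,0],-1],
  ],
  squeeze=60,
)

```text
clock: 12.05
eef_pos: [436.4, -325.5, 42.4]
tcp_rot: [3.134, 0.787, 0.992]
contact_force: [0.9, 0.2, 6.4]
opening: 0.666
grasp_force: 63.3
```

Run:
```python
from h import *
a=-122.9;c=np.array([439,-318,48.]);p,R,s=cur();print(p,s['qpos'],s['opening'],s['grasp_force'])
off=R.T@(c-p);print('cup centre in tool',off)
P=lambda c,inc:np.array(c)-frame(a,inc)@off
up=[470,-240,150];mv(P([439,-318,90],135),frame(a,135));mv(P(up,165),frame(a,165))
mv(P([470,-240,90],210),frame(a,210),P(up,165),frame(a,165))
mv(P([470,-240,31],225),frame(a,225),P([470,-240,90],210),frame(a,210))
```

```text
[ 436.42784718 -325.52332905   42.39573069] [-0.21278217  0.69073392  1.87998865 -0.8451474   1.09184551  0.97081893] 0.6657291949563786 63.312785010784864
cup centre in tool [ 1.47099024 -1.89262252 -9.42753692]
turn [ 0.005  0.002 -0.004] shift [-0.149  0.001 -0.148]
turn [ 0.006  0.669 -0.003] shift [-0.046 -0.079 -0.655]
turn [ 0.  1. -0.] shift [0.113 0.    0.281]
turn [-0.     0.333  0.   ] shift [-0.135  0.     0.256]
```

>>> step_arm(
  moves=[
    [[0,0,0],[-0.08,0,-0.08],-1],
    [[0,0,0],[-0.15,0,-0.15],-1],
    [[0.006,0.2,-0.003],[-0.15,-0.03,-0.3],-1],
    [[0.006,0.4,-0.003],[-0.12,-0.06,-0.5],-1],
    [[0.006,0.669,-0.003],[-0.046,-0.079,-0.655],-1],
    [[0.006,0.669,-0.003],[-0.046,-0.079,-0.655],-1],
    [[0.006,0.669,-0.003],[-0.046,-0.079,-0.655],-1],
  ],
)

```text
clock: 12.75
eef_pos: [469.2, -244.9, 142.0]
tcp_rot: [3.139, 0.259, 0.995]
contact_force: [-1.5, -0.3, -2.1]
opening: 0.665
grasp_force: 64.4
```

>>> step_arm(
  moves=[
    [[0,0.3,0],[0.03,0,0.05],-1],
    [[0,0.6,0],[0.06,0,0.1],-1],
    [[0,1,0],[0.113,0,0.281],-1],
    [[0,1,0],[0.113,0,0.281],-1],
    [[0,1,0],[0.113,0,0.281],-1],
    [[0,1,0],[0.113,0,0.281],-1],
    [[0,1,0],[0.113,0,0.281],-1],
  ],
)

```text
clock: 13.45
eef_pos: [470.6, -238.3, 77.5]
tcp_rot: [-3.133, -0.525, 0.99]
contact_force: [1.3, -0.5, -2.9]
opening: 0.664
grasp_force: 64.7
```

Run:
```python
from h import *
a=-122.9;p,R,s=cur();print(p,s['qpos'],s['opening'],s['grasp_force'],s['contact_force'])
off=np.array([1.5,-1.9,-9.4]);print('centre',p+R@off)
P=lambda c,inc:np.array(c)-frame(a,inc)@off
mv(P([470,-240,30],225),frame(a,225))
b=save('side','s2.png');print(proj('side',p+R@off))
cv2.imwrite('pics/s2c.png',cv2.resize(b[180:330,220:400,::-1],None,fx=4,fy=4))
```

```text
[ 470.55321885 -238.28430778   77.54885892] [-0.79429934  0.49696307  1.95767177  0.6531652   0.93199923 -0.67806518] 0.6638548796409183 64.7329230979085 [ 1.29047954 -0.50629215 -2.88288986]
centre [ 467.15789971 -240.14735674   86.44946881]
turn [-0.006  0.332 -0.008] shift [-0.122  0.014  0.249]
[[306.54185663 255.91950648]]
```

View pics/s2c.png

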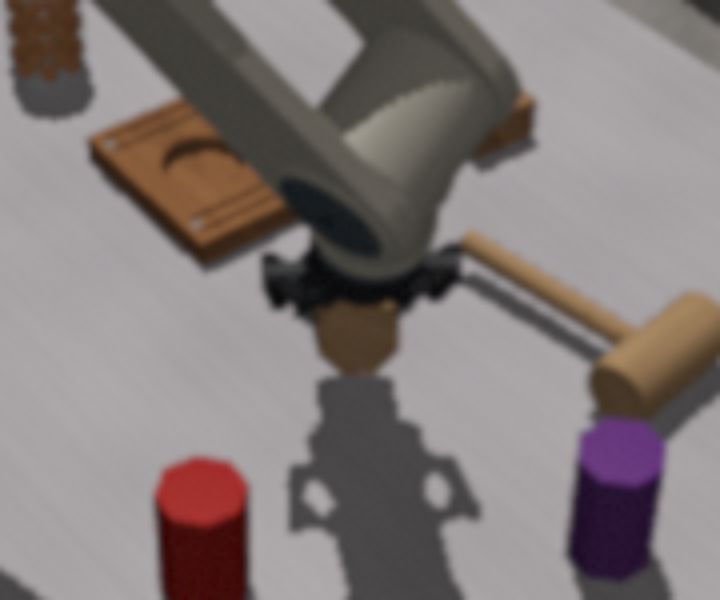

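The side crop shows the cup held, with its octagonal foot at (360,330) turning toward the camera. Nothing else has been touched. Now I'll lay it down.

>>> step_arm(
  moves=[
    [[-0.006,0.332,-0.008],[0,0.014,0.05],-1],
    [[-0.006,0.332,-0.008],[-0.03,0.014,0.12],-1],
    [[-0.006,0.332,-0.008],[-0.07,0.014,0.18],-1],
    [[-0.006,0.332,-0.008],[-0.1,0.014,0.225],-1],
    [[-0.006,0.332,-0.008],[-0.115,0.014,0.24],-1],
    [[-0.006,0.332,-0.008],[-0.122,0.014,0.249],-1],
    [[-0.006,0.332,-0.008],[-0.122,0.014,0.249],-1],
  ],
)

```text
clock: 14.2
eef_pos: [476.9, -236.2, 24.6]
tcp_rot: [3.134, -0.784, 1.005]
contact_force: [0.5, 0.4, -1.4]
opening: 0.667
grasp_force: 64.8
```

Run:
```python
from h import *
a=-122.9;p,R,s=cur();print(p,s['contact_force'],s['qpos'],s['grasp_force'])
off=np.array([1.5,-1.9,-9.4]);print('centre',p+R@off, R[:,2])
mv(p+[0,0,-2],frame(a,225))
```

```text
[ 476.88871645 -236.16480056   24.55986451] [ 0.49912259  0.41107958 -1.43898178] [-0.90744439  0.7036717   1.92729297  0.88559482  1.03997257 -1.01301988] 64.75926937535405
centre [ 472.23895775 -239.79886466   32.26657081] [ 0.38530153  0.59138146 -0.70838598]
turn [0.003 0.002 0.007] shift [-0.007 -0.     0.007]
```

>>> step_arm(
  moves=[
    [[0,0,0],[-0.006,0,0.006],-1],
    [[0,0,0],[-0.011,0,0.011],-1],
    [[0,0,0],[-0.011,0,0.011],-1],
  ],
)

```text
clock: 14.5
eef_pos: [476.8, -236.7, 21.6]
tcp_rot: [3.133, -0.785, 1.003]
contact_force: [0.7, -1.4, 2.7]
opening: 0.67
grasp_force: 65.1
```

>>> step_arm(
  moves=[
    [[0,0,0],[0,0,0],1],
    [[0,0,0],[0,0,0],1],
    [[0,0,0],[0,0,0],1],
    [[0,0,0],[0,0,0],1],
    [[0,0,0],[0,0,-0.2],1],
    [[0,0,0],[0,0,-0.4],1],
    [[0,0,0],[0,0,-0.6],1],
    [[0,0,0],[0,0,-0.6],1],
  ],
)

```text
clock: 15.3
eef_pos: [430.3, -311.8, 108.7]
tcp_rot: [3.126, -0.782, 1.006]
contact_force: [0.4, -0.3, 0.0]
opening: 0.999
grasp_force: 0.0
```

Run:
```python
from h import *
a=-122.9;p,R,s=cur();print(p,s['clock'])
c=np.array([472,-240,29.]);
F=[frame(a,i) for i in(180,135)]
mv(tcp(c,a,180,-110),F[0]);mv(tcp(c,a,135,-88),F[1],tcp(c,a,180,-110),F[0])
```

```text
[ 430.26202175 -311.84906099  108.67176975] 15.3
turn [ 0.014 -0.995  0.004] shift [ 0.401 -0.019  0.185]
turn [ 0. -1. -0.] shift [ 0.311 -0.     0.239]
```

>>> step_arm(
  moves=[
    [[0.014,-0.2,0.004],[0.08,0,-0.1],1],
    [[0.014,-0.4,0.004],[0.16,0,-0.1],1],
    [[0.014,-0.6,0.004],[0.24,0,0],1],
    [[0.014,-0.8,0.004],[0.32,-0.01,0.1],1],
    [[0.014,-0.995,0.004],[0.401,-0.019,0.185],1],
    [[0.014,-0.995,0.004],[0.401,-0.019,0.185],1],
    [[0.014,-0.995,0.004],[0.401,-0.019,0.185],1],
  ],
)

```text
clock: 16.0
eef_pos: [472.8, -232.8, 135.9]
tcp_rot: [-3.135, -0.002, 1.005]
contact_force: [0.2, -0.5, -0.7]
opening: 0.999
grasp_force: 0.0
```

Run:
```python
from h import *
a=-122.9;p,R,s=cur();print(p,s['clock'],s['qpos'])
C=imaging.calibration('wrist');im=save('wrist','w6.png')
h=cv2.cvtColor(im,cv2.COLOR_RGB2HSV);m=cv2.inRange(h,(8,90,40),(22,255,255))
m=cv2.morphologyEx(m,cv2.MORPH_OPEN,np.ones((5,5)))
cn=max((c for c in cv2.findContours(m,0,1)[0]),key=cv2.contourArea)[:,0]
print(cn.min(0),cn.max(0),[[round(float(v),1) for v in proj('wrist',q,C)[0]] for q in([472,-240,29],)])
w=np.array([atz('wrist',q,45,C)[:2] for q in cn.astype(float)],np.float32);print(cv2.minAreaRect(w))
```

```text
[ 472.76875314 -232.76890001  135.94091003] 16.0 [-0.46238736  0.32142579  1.92383853  0.00397743  0.9023176   0.1014247 ]
[242 142] [332 297] [[282.0, 214.0]]
((473.1449890136719, -243.13531494140625), (108.72232055664062, 56.22722244262695), 57.4554557800293)
```

View pics/w6.png

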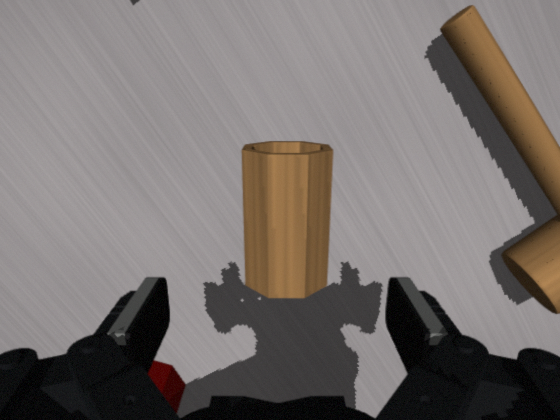

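The wrist picture shows the cup lying on a flat between the fingers at columns 242–332. The mouth is up-image at row 148, the foot edge is at row 297, and the mallet is clear on the right.

Run:
```python
from h import *
a=-122.9;ax=np.array([.543,.840]);n=np.array([.840,-.543])
C=imaging.calibration('wrist')
f=atz('wrist',(286.5,297),58,C);m=atz('wrist',(287,154),58,C);k=atz('wrist',(287,144),4,C)
for q in(f,m,k):print(q.round(1),'along',q[:2]@ax,'lat',q[:2]@n)
al=((f[:2]@ax)+(m[:2]@ax))/2;la=(f[:2]@n+m[:2]@n)/2
c=np.array([*(al*ax+la*n),29.]);print('centre',c)
mv(tcp(c,a,135,-88),frame(a,135))
```

```text
[ 448.  -283.1   58. ] along 5.494726737249206 lat 530.0196935908292
[ 498.9 -202.4   58. ] along 100.88285455141641 lat 528.9382814569296
[ 498.7 -204.5    4. ] along 99.04601692665722 lat 529.911230540874
centre [ 473.64386284 -242.82850608   29.        ]
turn [-0.005 -1.005  0.012] shift [0.276 0.035 0.224]
```

>>> step_arm(
  moves=[
    [[-0.002,-0.2,0.01],[0.28,0.035,0],1],
    [[-0.003,-0.4,0.012],[0.3,0.035,0],1],
    [[-0.004,-0.6,0.012],[0.3,0.035,0.05],1],
    [[-0.005,-0.8,0.012],[0.3,0.035,0.15],1],
    [[-0.005,-1,0.012],[0.29,0.035,0.2],1],
    [[-0.005,-1,0.012],[0.29,0.035,0.2],1],
    [[-0.005,-1,0.012],[0.29,0.035,0.2],1],
  ],
)

```text
clock: 16.75
eef_pos: [507.4, -190.0, 93.4]
tcp_rot: [-3.133, 0.784, 0.998]
contact_force: [0.8, -0.8, -0.5]
opening: 0.999
grasp_force: 0.0
```

Run:
```python
from h import *
a=-122.9;c=np.array([476.4,-238.6,29.]);p,R,s=cur();print(p,s['clock'],s['qpos'])
mv(tcp(c,a,135,-60),frame(a,135));mv(tcp(c,a,135,11),frame(a,135))
```

```text
[ 507.38097737 -190.01747235   93.41828714] 16.75 [ 0.01616889  0.6664316   1.73555653 -0.64651501  1.31438809  0.95002617]
turn [-0.009 -0.001  0.001] shift [0.024 0.003 0.131]
turn [-0.009 -0.001  0.001] shift [0.024 0.006 0.486]
```

>>> step_arm(
  moves=[
    [[-0.009,0,0],[0.024,0.004,0.13],1],
    [[-0.009,0,0],[0.024,0.005,0.3],1],
    [[-0.009,0,0],[0.024,0.006,0.44],1],
    [[-0.009,0,0],[0.024,0.006,0.486],1],
    [[-0.009,0,0],[0.024,0.006,0.486],1],
  ],
)

```text
clock: 17.25
eef_pos: [472.7, -246.9, 23.9]
tcp_rot: [3.136, 0.781, 0.99]
contact_force: [0.3, 0.4, 0.2]
opening: 0.994
grasp_force: 0.0
```

>>> step_arm(
  moves=[
    [[0,0,0],[0,0,0],-1],
    [[0,0,0],[0,0,0],-1],
    [[0,0,0],[0,0,0],-1],
    [[0,0,0],[0,0,0],-1],
    [[0,0,0],[0,0,0],-1],
    [[0,0,0],[0,0,0],-1],
    [[0,0,0],[0,0,0],-1],
  ],
  squeeze=60,
)

```text
clock: 17.95
eef_pos: [475.5, -245.3, 25.3]
tcp_rot: [3.131, 0.782, 0.99]
contact_force: [1.1, 1.0, 7.9]
opening: 0.67
grasp_force: 64.2
```

Run:
```python
from h import *
np.set_printoptions(precision=3,suppress=True)
p,R,s=cur();print(p,s['tcp_rot'],s['qpos'],s['opening'],s['grasp_force'],s['contact_force'])
# cup pose in the tool: centre, and foot direction
c=np.array([473.6,-242.8,29.]);t=np.radians(57.3-180)
off=R.T@(c-p);fd=R.T@np.array([np.cos(t),np.sin(t),0]);off[1]=0;print('off',off,'footdir',fd)
np.savez('grip.npz',off=off,fd=fd)
a=-122.9
mv(p+[0,0,120],frame(a,165));
```

```text
[ 475.518 -245.325   25.337] [3.131 0.782 0.99 ] [-0.071  0.74   1.819 -0.747  1.15   1.022] 0.6703541610817532 64.2094061896205 [1.051 1.024 7.929]
off [-1.829  0.    -3.379] footdir [-0.71   0.002  0.705]
turn [ 0.01   0.662 -0.003] shift [-0.423  0.005 -0.426]
```

>>> step_arm(
  moves=[
    [[0,0,0],[-0.1,0,-0.1],-1],
    [[0,0,0],[-0.25,0,-0.25],-1],
    [[0,0,0],[-0.42,0,-0.42],-1],
    [[0.01,0.3,0],[-0.5,0,-0.6],-1],
    [[0.01,0.6,0],[-0.6,0,-0.7],-1],
    [[0.01,0.662,0],[-0.6,0,-0.7],-1],
    [[0.01,0.662,0],[-0.6,0,-0.7],-1],
  ],
)

```text
clock: 18.65
eef_pos: [482.2, -234.1, 211.4]
tcp_rot: [3.135, 0.255, 0.992]
contact_force: [-1.1, -1.0, -1.8]
opening: 0.665
grasp_force: 64.4
```

```bash
cat >> h.py <<'E'
def foot(F,z,xy=(527.3,22.0)):
    g=np.load('grip.npz'); return np.array([*xy,z])-F@(g['off']+48*g['fd'])
E
python3 - <<'E'
from h import *
p,R,s=cur();print(p,s['clock'],s['grasp_force'])
A=frame(-105,200);pA=np.array([510,-70,190.]);mv(pA,A)
B=frame(-90,225);print(foot(B,60));mv(foot(B,60),B,pA,A)
E
```

```text
[ 482.16703817 -234.1145929   211.36136997] 18.65 64.36012795194983
turn [ 0.027  0.764 -0.407] shift [ 0.765 -0.332 -0.091]
[527.19797983  25.85074016 106.90425148]
turn [ 0.181  0.552 -0.283] shift [ 0.314 -0.041  0.556]
```

>>> step_arm(
  moves=[
    [[0.03,0.764,-0.407],[0.765,-0.332,-0.091],-1],
    [[0.03,0.764,-0.407],[0.765,-0.332,-0.091],-1],
    [[0.03,0.764,-0.407],[0.765,-0.332,-0.091],-1],
    [[0.03,0.764,-0.407],[0.765,-0.332,-0.091],-1],
    [[0.03,0.764,-0.407],[0.765,-0.332,-0.091],-1],
    [[0.03,0.764,-0.407],[0.765,-0.332,-0.091],-1],
    [[0.03,0.764,-0.407],[0.765,-0.332,-0.091],-1],
  ],
)

```text
clock: 19.35
eef_pos: [508.4, -70.1, 186.1]
tcp_rot: [-3.13, -0.343, 1.303]
contact_force: [-0.6, -0.7, -2.0]
opening: 0.668
grasp_force: 64.5
```

>>> step_arm(
  moves=[
    [[0.181,0.552,-0.283],[0.3,-0.04,0],-1],
    [[0.181,0.552,-0.283],[0.3,-0.04,0.1],-1],
    [[0.181,0.552,-0.283],[0.314,-0.041,0.2],-1],
    [[0.181,0.552,-0.283],[0.314,-0.041,0.35],-1],
    [[0.181,0.552,-0.283],[0.314,-0.041,0.5],-1],
    [[0.181,0.552,-0.283],[0.314,-0.041,0.5],-1],
  ],
)

```text
clock: 19.95
eef_pos: [522.0, 23.8, 110.1]
tcp_rot: [-3.115, -0.783, 1.553]
contact_force: [-0.0, 0.4, -1.6]
opening: 0.664
grasp_force: 64.6
```

Run:
```python
from h import *
p,R,s=cur();print(p,s['clock'],s['grasp_force'],s['qpos'])
g=np.load('grip.npz');print('foot',p+R@(g['off']+48*g['fd']),'fd',R@g['fd'])
B=frame(-90,225);mv(foot(B,50),B)
C=imaging.calibration('scene');D=imaging.calibration('side')
a=save('scene','s3.png');b=save('side','s4.png')
M=p+R@(g['off']-48*g['fd']);F=p+R@(g['off']+48*g['fd']);W=[527.3,22,24]
print('mouth',M,'proj',[proj(c,[M,F,W]).round(1).tolist() for c in('scene','side')])
for c in('scene','side'):
  for n in('cup_mouth','cup_foot'):print(c,n,[(np.round(m['xy'],1),round(m['conf'],2)) for m in imaging.mark_of(c,n)])
x,y=proj('scene',M)[0].astype(int);u,v=proj('side',M)[0].astype(int)
cv2.imwrite('pics/hov.png',np.hstack([cv2.resize(i[max(q-50,0):q+70,max(w-60,0):w+60,::-1],(400,400),interpolation=2) for i,w,q in((a,x,y),(b,u,v))]))
```

```text
[521.95949924  23.78214957 110.09108935] 19.95 64.57875704392791 [-0.39508878  0.56562374  1.89479382  0.76901202  1.19108541 -0.87453299]
foot [521.16704661  19.84852134  63.20030132] fd [-0.01704984 -0.00526995 -0.99984075]
turn [-0.018  0.002 -0.016] shift [-0.039  0.027  0.054]
mouth [522.80383162  20.35443617 159.18501356] proj [[[306.5, 195.7], [305.3, 215.3], [305.9, 224.6]], [[268.1, 186.7], [268.7, 211.3], [270.2, 219.7]]]
scene cup_mouth [(array([309.4, 195.9]), 0.93), (array([189.7, 168.4]), 0.74), (array([132.9, 235.7]), 0.68)]
scene cup_foot [(array([307.5, 213.9]), 0.95), (array([124.4, 219.3]), 0.94), (array([180.3, 144.5]), 0.61)]
side cup_mouth [(array([268.1, 186. ]), 0.85), (array([373. , 315.9]), 0.58)]
side cup_foot [(array([266. , 211.3]), 0.98), (array([272.4, 304.2]), 0.94), (array([371.5, 291. ]), 0.63)]
```

View pics/hov.png

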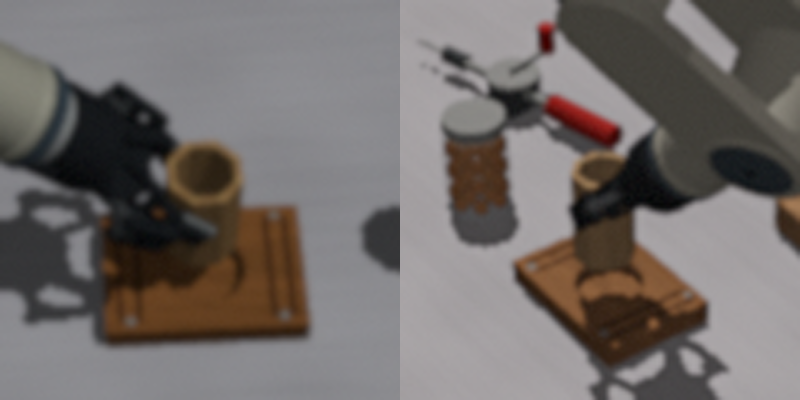

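The crop shows the cup mouth-up over the board, with the mouth at (204,170) left and (600,165) right, the well just below it, and the jar clear. I'll straighten and lower to just above the board, then check the mouth with the wrist camera.

>>> step_arm(
  moves=[
    [[-0.018,0.002,-0.016],[-0.06,0.027,0.07],-1],
    [[-0.018,0.002,-0.016],[-0.085,0.027,0.1],-1],
    [[-0.018,0.002,-0.016],[-0.085,0.027,0.1],-1],
    [[-0.018,0.002,-0.016],[-0.085,0.027,0.1],-1],
  ],
)

```text
clock: 20.65
eef_pos: [528.8, 24.4, 87.5]
tcp_rot: [3.132, -0.786, 1.576]
contact_force: [0.2, 0.1, -1.2]
opening: 0.662
grasp_force: 64.7
```

Run:
```python
from h import *
np.set_printoptions(precision=2,suppress=True)
p,R,s=cur();g=np.load('grip.npz');M=p+R@(g['off']-48*g['fd']);F=p+R@(g['off']+48*g['fd'])
print(p,'foot',F,'mouth',M,'fd',R@g['fd'],s['contact_force'])
C=imaging.calibration('wrist');im=save('wrist','w7.png')
print('proj mouth',proj('wrist',M,C),'well',proj('wrist',[527.3,22,24],C))
for n in('cup_mouth','well_mouth'):print(n,[(m['xy'],round(m['conf'],2),atz('wrist',m['xy'],M[2] if n[0]=='c' else 24,C)) for m in imaging.mark_of('wrist',n)])
B=frame(-90,225);mv(foot(B,34),B)
```

```text
[528.84  24.37  87.49] foot [529.24  20.53  40.59] mouth [528.42  20.85 136.59] fd [ 0.01 -0.   -1.  ] [ 0.21  0.07 -1.23]
proj mouth [[275.66 245.58]] well [[273.18 315.62]]
cup_mouth [([273.7, 249.5], 0.59, array([527.83,  19.58, 136.59]))]
well_mouth [([272.5, 316.5], 0.75, array([526.92,  21.51,  24.  ]))]
turn [0.01 0.   0.01] shift [-0.02 -0.01  0.03]
```

View pics/w7.png

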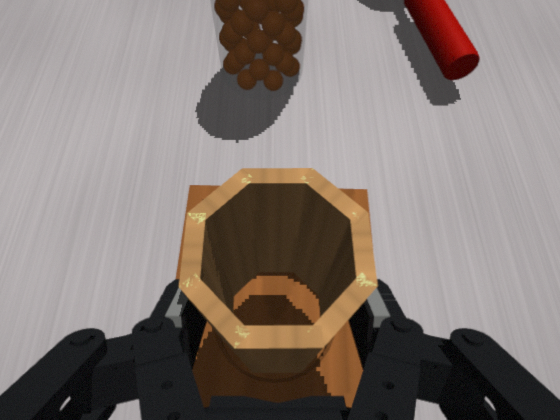

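The wrist picture shows the rim octagon spanning columns 180–376 and rows 168–348. It is centred near (277,250), with the board below. I'll fit it.

Run:
```python
from h import *
from scipy.optimize import least_squares
np.set_printoptions(precision=2,suppress=True)
p,R,s=cur();g=np.load('grip.npz');C=imaging.calibration('wrist')
im=cv2.imread('pics/w7.png');h=cv2.cvtColor(im,cv2.COLOR_BGR2HSV)
m=cv2.inRange(h,(8,90,130),(25,255,255));m[:160]=0
m=cv2.morphologyEx(m,cv2.MORPH_OPEN,np.ones((3,3)))
# pixels on the outer edge: model octagon at (x,y,z,yaw), untilted; match the projected outline to the contour
cn=cv2.convexHull(max(cv2.findContours(m,0,1)[0],key=cv2.contourArea))[:,0]
print(cn.min(0),cn.max(0))
poly=np.zeros(m.shape,np.uint8);cv2.fillPoly(poly,[cn],255)
ct=max(cv2.findContours(poly,0,1)[0],key=cv2.contourArea)[:,0].astype(float)
o=[ray('wrist',q,C) for q in ct]
O=o[0][0];D=np.array([d for _,d in o])
def res(q):
    z=q[3];P=O+D*((z-O[2])/D[:,2])[:,None];a=q[2]+np.arange(8)*np.pi/4
    return ((P[:,:2]-q[:2])@np.stack([np.cos(a),np.sin(a)])).max(1)-29
M=p+R@(g['off']-48*g['fd'])
for z in(None,M[2]):
  for y0 in(0,.39):
    f=(lambda q:res(q)) if z is None else (lambda q:res([*q[:3],z]))
    b=least_squares(f,[M[0],M[1],y0,M[2]] if z is None else [M[0],M[1],y0],loss='soft_l1');print(b.x,np.degrees(b.x[2]),b.cost,len(ct))
print('predicted mouth',M)
```

```text
[176 168] [376 405]
[530.69  14.07  -0.02 146.27] -1.3221395700178844 1300.9833902718806 670
[530.17  14.77   0.28 146.  ] 16.23795658122219 1296.519000282413 670
[529.72  19.08  -0.  ] -0.21252500531352453 1845.1422997317466 670
[529.72  19.09   0.01] 0.374352864679291 1845.2754953008275 670
predicted mouth [528.64  20.76 136.63]
```

Run:
```python
from h import *
from scipy.optimize import least_squares
np.set_printoptions(precision=2,suppress=True)
p,R,s=cur();g=np.load('grip.npz');C=imaging.calibration('wrist')
K=np.array([(312,168),(245,168),(187,214),(180,279),(243,347.5),(326,347.5),(376,282),(368,214)],float)
M=p+R@(g['off']-48*g['fd'])
def pts(q):
    a=q[3]+np.radians(22.5)+np.arange(8)*np.pi/4;P=np.stack([31.39*np.cos(a),31.39*np.sin(a),0*a],1)
    return P@Ro.from_rotvec([q[4],q[5],0]).as_matrix().T+q[:3]
def nearest(q):
    u=proj('wrist',pts(q),C);d=np.linalg.norm(K[:,None]-u[None],axis=2);j=d.argmin(1);return (K-u[j]).ravel()
for fix in(0,1):
    b=least_squares(lambda q:nearest([*q,0,0] if fix else q),[*M,0]+([] if fix else [0,0]),loss='soft_l1');print(b.x,'yaw',np.degrees(b.x[3]),b.cost);print(nearest([*b.x,0,0] if fix else b.x).round(1))
print('predicted',M)
```

```text
[529.94  20.74 135.06   0.02  -0.     0.06] yaw 1.2950309455347353 18.50020917595248
[-0.3 -0.9  2.5  0.3 -0.8  2.2 -0.9 -7.3  4.3  0.  -0.2  1.5 -1.5 -3.2
  1.   0.7]
[529.71  20.77 135.03   0.02] yaw 0.9362167113696456 21.023545562885165
[-0.4  0.2  2.6 -0.5 -1.3  0.3 -1.1 -8.2  5.7  0.   1.   1.6 -2.1 -2.2
  0.1  2.6]
predicted [528.64  20.76 136.63]
```

Run:
```python
from h import *
g=np.load('grip.npz');o=g['off'].copy();o[1]=.7;np.savez('grip.npz',off=o,fd=g['fd'])
B=frame(-90,225);w=(527.1,21.8)
mv(foot(B,30,w),B);mv(foot(B,18,w),B)
```

```text
turn [0.008 0.    0.005] shift [-0.033 -0.014  0.042]
turn [0.008 0.    0.005] shift [-0.075 -0.015  0.085]
```

>>> step_arm(
  moves=[
    [[0.008,0,0.005],[-0.033,-0.014,0.042],-1],
    [[0.008,0,0.005],[-0.033,-0.014,0.042],-1],
    [[0.008,0,0.005],[-0.047,-0.014,0.056],-1],
    [[0.008,0,0.005],[-0.061,-0.015,0.07],-1],
    [[0.008,0,0.005],[-0.075,-0.015,0.085],-1],
    [[0.008,0,0.005],[-0.075,-0.015,0.085],-1],
  ],
)

```text
clock: 21.4
eef_pos: [526.0, 25.9, 63.7]
tcp_rot: [-3.14, -0.786, 1.57]
contact_force: [0.3, 0.6, -2.1]
opening: 0.667
grasp_force: 64.7
```

Run:
```python
from h import *
np.set_printoptions(precision=2,suppress=True)
p,R,s=cur();g=np.load('grip.npz');print(p,'foot',p+R@(g['off']+48*g['fd']),'fd',R@g['fd'],s['contact_force'],s['wrist_torque'],s['clock'])
B=frame(-90,225);w=(527.1,21.8);mv(foot(B,10,w),B)
```

```text
[525.97  25.9   63.72] foot [526.72  22.06  16.81] fd [ 0. -0. -1.] [ 0.26  0.64 -2.09] [-0.52 -0.14 -0.06] 21.4
turn [-0. -0. -0.] shift [-0.03  0.    0.02]
```

>>> step_arm(
  moves=[
    [[0,0,0],[-0.01,0,0.01],-1],
    [[0,0,0],[-0.018,0,0.018],-1],
    [[0,0,0],[-0.025,0,0.025],-1],
    [[0,0,0],[-0.029,0,0.029],-1],
    [[0,0,0],[-0.029,0,0.029],-1],
  ],
)

```text
clock: 21.9
eef_pos: [526.1, 25.9, 57.6]
tcp_rot: [3.141, -0.788, 1.572]
contact_force: [-3.6, -4.1, 13.3]
opening: 0.664
grasp_force: 66.3
```

>>> step_arm(
  moves=[
    [[0,0,0],[-0.004,0,0.004],-1],
    [[0,0,0],[-0.008,0,0.008],-1],
    [[0,0,0],[-0.008,0,0.008],-1],
    [[0,0,0],[-0.008,0,0.008],-1],
  ],
)

```text
clock: 22.3
eef_pos: [526.0, 26.0, 57.5]
tcp_rot: [3.14, -0.79, 1.573]
contact_force: [-9.6, -12.8, 32.7]
opening: 0.666
grasp_force: 68.5
```

Run:
```python
from h import *
np.set_printoptions(precision=2,suppress=True)
p,R,s=cur();g=np.load('grip.npz');print(p,'foot',p+R@(g['off']+48*g['fd']),'fd',R@g['fd'],s['contact_force'],s['wrist_torque'],s['grasp_force'])
```

```text
[526.04  25.97  57.49] foot [526.89  22.36  10.57] fd [ 0.  0. -1.] [ -9.64 -12.78  32.71] [1.94 0.99 1.06] 68.5223394446075
```

The foot is on the floor (z≈10.6 mm) under about 33 N. I'll ease off, release and retreat.

>>> step_arm(
  moves=[
    [[0,0,0],[0.006,0,-0.006],-1],
    [[0,0,0],[0.011,0,-0.011],-1],
    [[0,0,0],[0.011,0,-0.011],1],
    [[0,0,0],[0.011,0,-0.011],1],
    [[0,0,0],[0.011,0,-0.011],1],
    [[0,0,0],[0.011,0,-0.011],1],
    [[0,0,0],[0.011,0,-0.011],1],
    [[0,0,0],[0.011,0,-0.011],1],
  ],
)

```text
clock: 23.1
eef_pos: [526.0, 25.9, 56.8]
tcp_rot: [-3.141, -0.786, 1.57]
contact_force: [0.2, 0.0, 0.2]
opening: 1.002
grasp_force: 0.0
```

>>> step_arm(
  moves=[
    [[0,0,0],[0,0,-0.15],1],
    [[0,0,0],[0,0,-0.3],1],
    [[0,0,0],[0,0,-0.5],1],
    [[0,0,0],[0,0,-0.7],1],
    [[0,0,0],[0,0,-0.7],1],
  ],
)

```text
clock: 23.6
eef_pos: [528.4, -76.8, 159.0]
tcp_rot: [3.134, -0.782, 1.574]
contact_force: [0.3, 0.4, -0.1]
opening: 1.005
grasp_force: 0.0
```

Run:
```python
from h import *
np.set_printoptions(precision=1,suppress=True)
p,R,s=cur();print(p,s['clock'],s['contact_force'])
a=save('scene','e1.png');b=save('side','e2.png');C=imaging.calibration('wrist');c=save('wrist','e3.png')
for k in('scene','side','wrist'):
  print(k,'expect mouth/foot',proj(k,[[527.3,22,106],[527.3,22,10]],C if k=='wrist' else None).round(1).tolist())
  for n in('cup_mouth','cup_foot'):print(n,[(np.round(m['xy'],1),round(m['conf'],2)) for m in imaging.mark_of(k,n)])
x=lambda i,u,v:cv2.resize(i[v-40:v+40,u-40:u+40],(400,400),interpolation=2)
cv2.imwrite('pics/end.png',np.hstack([x(a,306,212),cv2.resize(c,(400,400))])[:,:,::-1])
```

```text
[528.4 -76.8 159. ] 23.6 [ 0.3  0.4 -0.1]
scene expect mouth/foot [[306.7, 208.5], [305.7, 227.2]]
cup_mouth [(array([310.3, 206.3]), 0.74), (array([134.8, 234.7]), 0.7)]
cup_foot [(array([125.6, 217.4]), 0.93)]
side expect mouth/foot [[269.5, 199.6], [270.3, 223.0]]
cup_mouth [(array([271.1, 325.3]), 0.91), (array([269.3, 200.5]), 0.88), (array([370.5, 315.6]), 0.6)]
cup_foot [(array([271.6, 303.5]), 0.97), (array([373.5, 291.8]), 0.63)]
wrist expect mouth/foot [[278.1, 159.5], [277.8, 221.2]]
cup_mouth [(array([272.3, 157.9]), 0.6)]
cup_foot []
```

View pics/end.png

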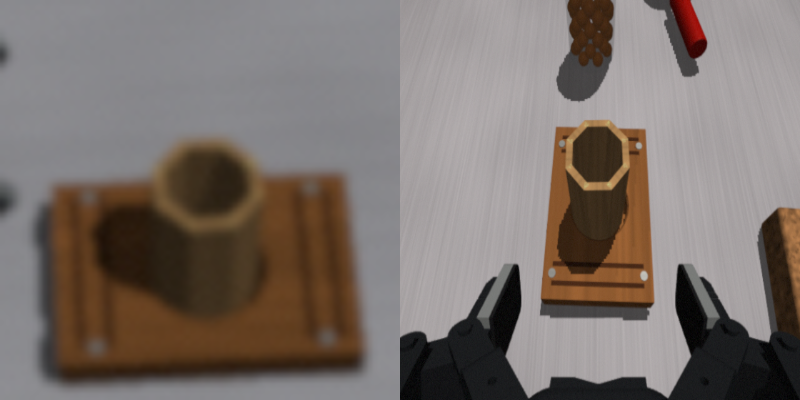

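The cup stands upright in the well, with its mouth at (208,185) left and (598,155) right as expected. The gripper is clear and the bystanders are unmoved.

```bash
python3 -c "from rig import r; print(r.sign_off())"
```

```text
the job is handed in; nothing more can be done
None
```

The beech cup is mouth-up in the well: I pressed it home with about 33 N, released it, saw no bystander shifted, and handed the job in at about 24 s on the robot's clock; sign-off gave no verdict.

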